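# Brake the turning sample carousel with its lock pin and lock it

### The job

The sample carousel keeps turning on its slipping drive. Take the orange-handled lock pin out of its blue parking block, put it down through the guide hole in the carousel's fixed arm and use its tip as a gentle brake on the turning disc, so that the disc slows to a creep and its one hole stops under the guide hole. Then push the pin fully home through the disc and let go, so that the carousel stays locked; never slam or force the pin, keep the hand off the disc and its vials, and leave the other things on the counter alone.

Things in the scene. Friction and masses are not known exactly. Their poses are not given: they have to be found in the camera images.
- lock_pin: Loose upright lock pin, 86 mm long, 70 g. Origin: centre of its lower end, z up along it. Steel shank 10 mm diameter from 0 to 38 mm (1 mm chamfer at the tip), flange 24 mm diameter from 38 to 44 mm, orange round handle 18 mm diameter from 44 to 86 mm, to be gripped from above. It starts in the parking block, flange on the block's top, tip 7 mm above the counter.
- park_block: Fixed blue block, 56x56x45 mm, with a 13 mm hole 40 mm deep in the middle of its top. Origin: centre of the underside.
- carousel_base: Fixed white round drive housing, 220 mm diameter, 32 mm high. Origin: centre of the underside, on the disc's axis; its -x axis points to the aluminium post, which carries the fixed arm, 44 mm wide and 12 mm thick (underside 66 mm, top 78 mm above the counter), over the disc's edge. The arm's screw heads reach 81 mm, the disc's vials 102 mm.
- guide (a point): Centre of the guide hole at the arm's top face, 78 mm above the counter, 81 mm from the disc's axis. The guide hole is 13 mm in diameter with a 2 mm chamfer and goes straight down through the 12 mm arm. With the pin fully home its flange lies on the arm's top and its tip is 38 mm below this point.
- disc (a joint): Disc angle (rad), counting over full turns, anticlockwise from above positive; at every multiple of 2 pi its hole is under the guide hole. Free it turns at +3 rad/s for ever; drive torque 0.12 N m at standstill, falling evenly to 0 at 3 rad/s; inertia 0.012 kg m2. About 2 to 3 N down on the pin's tip stops it (friction about 0.6), less lets it creep; at speed the hole's edge strikes the pin.
- float_shaft (a joint): How far the disc is pressed down (m), 0 when free, at most 0.012. The disc with its shaft floats on a spring: 0.3 N preload, then 400 N/m, so 6 mm down is about 2.7 N; at 12 mm it meets a hard stop. It springs up again when the pin drops into the hole.
- disc_hole (a point): Centre of the disc's one hole, at its top face. Disc: grey, 200 mm diameter, 8 mm thick, top 60 mm above the counter when free, nothing for 20 mm below it. The hole is 81 mm from the axis, 13 mm wide along the turning, 20 mm along the radius, marked by a red line and red rim; the face round that circle is smooth. Five vials 41 mm high are fixed on it 40 mm from the axis.
- beaker: Loose glass beaker, 52 mm diameter, 66 mm high; leave alone. Origin: centre of the underside.
- diluent_bottle: Loose white bottle 37x40x94 mm; leave alone. Origin: centre of the underside.
- vial_rose: Loose vial with a rose cap, 22 mm diameter, 41 mm high; leave alone. Origin: centre of the underside.
Not all that is in view belongs to the job. There is more than one size of the lock_pin; the one meant has the size given above.

How it is judged:
By the outcome, as a careful person would: the job done as asked, in the order asked, and still so for the second after the job is handed in, with the robot touching nothing.
It also fails if it takes over 61 s, if anything falls off the work surface, if the arm or the gripper's body presses on something with over 40 N, if the wrist force passes 120 N, or if a joint passes its speed limit or range.

### The arm

A 7-joint arm with a two-finger parallel gripper is mounted at the origin on a cart in front of the work surface, level with it; the furniture and walls round the work are solid. World frame = base frame: x ahead of the robot, y to its left, z up, the work surface at z = 0. Lengths are in mm, angles in degrees, forces in N, time in s.
With the tool pointing down it reaches from about 400 to 850 mm from the base axis. Payload 10.4 kg.
Tool frame: the origin (TCP) lies between the finger pads; the fingertips stand arm.tip_extent ahead of it and the grasp point (between the pads) lies 8 mm behind it (arm.tip_extent is the distance from the TCP to the fingertips, in mm); z points along the fingers, y is the line along which they close (so a half turn about z gives the same grasp; the last joint's range is limited). The gripper opens to 87 mm and grips with 3 to 60 N. Pads are 19 mm wide; open, the fingers measure 117 mm over their backs; the gripper's body (75 mm by 190 mm) begins 51 mm behind the grasp point.
Start: joints at [64.194, 19.034, -3.707, 83.658, 1.238, 77.344, -5.071], TCP at [259.317, -568.688, 233.576] pointing down, gripper open.
Joint ranges: [-148.97, 148.97], [-28.65, 121.19], [-84.17, 76.75], [9.2, 138.47], [-72.65, 252.65], [3.7, 117.97], [-149.18, 149.18]. Speed limits (degrees/s): [127.2, 127.2, 159.86, 159.86, 180, 180, 180].

### API

Orientations are given as [roll, pitch, yaw] about the fixed x, y, z axes, in that order (R = Rz(yaw) Ry(pitch) Rx(roll)).
In Python, from plant import arm gives the robot as it stands.
- The arm moves only by the tool play_rows, never from a script. Its arguments are lists of equal length, an entry for each row: "travel": the shift along the world's x, y, z in cm, a list of three; "angular": the turn, a rotation vector about the world's x, y, z in rad, a list of three. A call has 1 to 20 rows; each row is the pose to reach, as a shift and turn from the pose commanded when the call began; what a row does not reach only later rows make up. A row lasts 1/12 s, in which the tool goes at most 41.7 mm and 7.16 degrees, less where a joint would pass 70% of its speed; a pose out of reach is approached as far as the arm can. A call with a gripper value outside its range is refused whole. "jaw" is the opening, from -1 (shut) to 1 (fully open), set as the call begins (left out, the last holds). The fingers move at their own pace and stop on an object; "squeeze" is the grip in N (left out, the last holds). Time passes only in rows, so rows that repeat a pose let the fingers close. It gives the time, the measured TCP pose, the force, the opening and the grip force at its end, in the units of the state.
- arm.get_state(): the state, without advancing time (a new reading comes with each control period).
- arm.snapshot(name): name is "side" or "top"; returns the picture (420x560x3 uint8, blue, green, red); there is no depth.
- arm.camera_model(name): a dict with "K" (3x3 intrinsics, pixels), "k1" (the pictures are not rectified: a ray, as slopes to the right and down, at radius r is drawn at 1 + k1 r^2 times it, then the intrinsics apply), "world_to_cam" (4x4, takes a point from world to camera coordinates). Camera axes: x right, y down, z forward; pixel columns grow to the right and rows downward; lengths in mm; the calibration is good to about 2 mm. A picture is of the moment at which its call begins. camera_model takes no time and is no camera call.
- arm.close_job(): hands the job in; it is judged then, once.
The state is a dict: "clock": time; "q": joint angles; "joint_velocities": joint speeds; "tau": joint torques, N m; "tcp_pos": TCP position; "orientation": TCP orientation; "force": force on the tool from outside, world axes, zero at the start; "ft_torque": the same for the moment, N m; "grip_width": opening from 0.0 (shut) to 1.0 (fully open); "grip_force": force on a finger pad.
Only numpy, scipy, OpenCV 4.12 (cv2) and the standard library are available. Lean on these libraries where they do the work, as an engineer would, in place of code of your own. Each camera call takes 0.05 s, during which the arm holds its last target. There are 200 camera calls.

## Working session

There is one attempt and no reset: what is moved stays moved. The work goes in short steps, Python scripts to look and compute and a tool call to move; the robot and the scene stay as the last step left them, time stands still between calls to the robot, and variables do not carry over. Pictures are saved under pics/ and viewed, at most 10 in all, crops included, and the job is handed in when it is done.

Besides the shell and the picture viewer there is one more tool, called after "Request:" in YAML: its name, and indented under it one key for each argument. play_rows: Moves the arm, as the interface text tells. Its arguments: {"type":"object","properties":{"travel":{"type":"array"},"angular":{"type":"array"},"jaw":{"type":"number"},"squeeze":{"type":"number"}},"required":["travel","angular"]}

```bash
ls; mkdir -p pics
python3 - <<'E'
from plant import arm
import cv2
print(arm.get_state(), arm.tip_extent)
for n in("side","top"):
    im=arm.snapshot(n); cv2.imwrite(f"pics/{n}0.png",im); print(n,arm.camera_model(n))
E
```

```text
pics
{'clock': 0.0, 'q': array([64.19382595, 19.0728993 , -3.70666083, 83.70583677,  1.2374772 ,
       77.3409299 , -5.07067593]), 'joint_velocities': array([ 0.04517178, -0.07253764,  0.02149768, -0.02387622, -0.06146439,
       -0.13165129, -0.04116142]), 'tau': array([-9.06305081e-05, -6.23254037e+01,  2.46494956e-02, -3.89892089e+01,
       -6.12396165e-02,  3.97563726e-02,  1.88801864e-04]), 'tcp_pos': array([ 259.14023057, -568.35208583,  232.74521868]), 'orientation': array([-1.79920255e+02,  3.60057558e-03,  2.45121163e+01]), 'force': array([-0.39824401, -0.03563566, -0.09713022]), 'ft_torque': array([ 0.01097389, -0.07159697,  0.02151137]), 'grip_force': 0.0, 'grip_width': 0.9993737596678417} 11.0
side {'K': array([[447.70809006,   0.        , 281.68515237],
       [  0.        , 447.70809006, 212.50839064],
       [  0.        ,   0.        ,   1.        ]]), 'k1': -0.08363612009548284, 'world_to_cam': array([[-8.86287088e-01, -4.62543772e-01,  2.34191580e-02,
         4.25728088e+02],
       [-2.05002390e-01,  3.46460848e-01, -9.15390026e-01,
         2.19087130e+02],
       [ 4.15294135e-01, -8.16099344e-01, -4.01886355e-01,
         9.70230733e+02],
       [ 0.00000000e+00,  0.00000000e+00,  0.00000000e+00,
         1.00000000e+00]])}
top {'K': array([[410.88166063,   0.        , 272.92212824],
       [  0.        , 410.88166063, 207.43093249],
       [  0.        ,   0.        ,   1.        ]]), 'k1': -0.1105215481548125, 'world_to_cam': array([[ 2.69497673e-02, -9.99631089e-01,  3.37585805e-03,
        -1.28244403e+02],
       [-9.80051366e-01, -2.70868211e-02, -1.96889877e-01,
         5.39359642e+02],
       [ 1.96908683e-01,  1.99762207e-03, -9.80419798e-01,
         1.22308983e+03],
       [ 0.00000000e+00,  0.00000000e+00,  0.00000000e+00,
         1.00000000e+00]])}
```

View pics/side0.png

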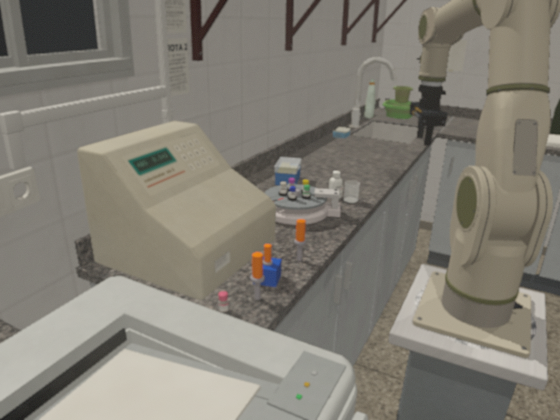

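View pics/top0.png

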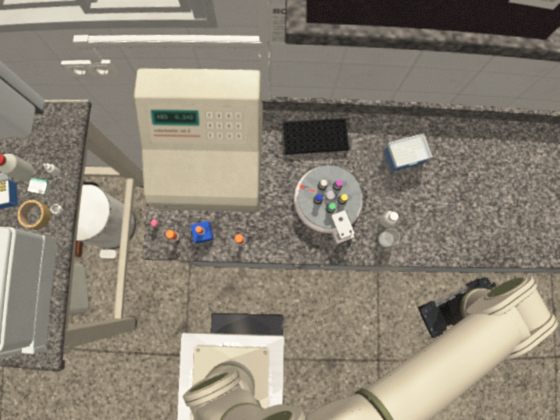

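Run:
```python
import cv2,numpy as np
t=cv2.imread("pics/top0.png");s=cv2.imread("pics/side0.png")
R=lambda im,x,y,w,h,f:cv2.resize(im[y:y+h,x:x+w],None,fx=f,fy=f,interpolation=cv2.INTER_CUBIC)
a=R(t,145,210,110,50,3.6);b=R(s,200,210,110,103,3.6)
c=R(t,285,160,80,90,5);d=R(s,250,170,80,60,4.9)
W=np.zeros((600,800,3),np.uint8)
for im,x,y in((a,0,0),(b,0,200),(c,400,0),(d[:150*2],400,450)):
    h=min(im.shape[0],600-y);w=min(im.shape[1],800-x);W[y:y+h,x:x+w]=im[:h,:w]
cv2.imwrite("pics/crop1.png",W)
```

```text
(no output)
```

View pics/crop1.png

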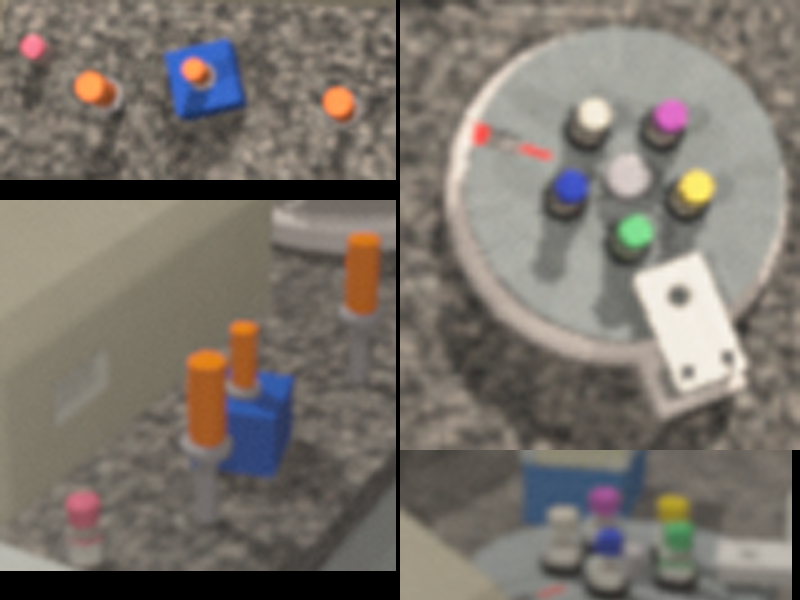

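```bash
cat > h.py <<'E'
import cv2,numpy as np
from plant import arm
def ray(n,p):
    m=arm.camera_model(n);u=cv2.undistortPoints(np.array([[p]],float),m["K"],np.array([m["k1"],0,0,0,0]))[0,0]
    T=m["world_to_cam"];R=T[:3,:3];o=-R.T@T[:3,3];d=R.T@np.array([u[0],u[1],1]);return o,d/np.linalg.norm(d)
def plane(n,p,z):
    o,d=ray(n,p);return o+d*(z-o[2])/d[2]
def tri(p,q):
    o1,d1=ray("top",p);o2,d2=ray("side",q)
    s,t=np.linalg.lstsq(np.c_[d1,-d2],o2-o1,rcond=None)[0];a,b=o1+s*d1,o2+t*d2
    return (a+b)/2,np.linalg.norm(a-b)
def proj(n,P):
    m=arm.camera_model(n);T=m["world_to_cam"]
    return cv2.projectPoints(np.array([P],float),cv2.Rodrigues(T[:3,:3])[0],T[:3,3],m["K"],np.array([m["k1"],0,0,0,0]))[0][0,0]
def blobs(im,lo,hi,amin=6):
    hsv=cv2.cvtColor(im,cv2.COLOR_BGR2HSV);m=cv2.inRange(hsv,lo,hi)
    n,l,s,c=cv2.connectedComponentsWithStats(m)
    return m,[(c[i].round(2),s[i].tolist()) for i in range(1,n) if s[i][4]>=amin]
OR=((5,150,120),(16,255,255))
E
python3 - <<'E'
from h import *
t=cv2.imread("pics/top0.png");s=cv2.imread("pics/side0.png")
bt=blobs(t,*OR)[1];bs=blobs(s,*OR)[1]
for b in bt:print("top",b)
for b in bs:print("side",b)
for a in bt:
  for b in bs:
    P,e=tri(a[0],b[0])
    if e<8: print(a[0],b[0],P.round(1),round(e,1))
m,bb=blobs(t,(105,120,60),(125,255,255),60);print("blue",bb)
# block top-face: blue mask hull, top view
x,y,w,h,_=[b for b in bb if 190<b[0][0]<215][0][1]
c=np.argwhere(m[y:y+h,x:x+w])[:,::-1]+[x,y]
print("blockrect",cv2.minAreaRect(c.astype(np.float32)),plane("top",cv2.minAreaRect(c.astype(np.float32))[0],45))
# guide hole
g=cv2.cvtColor(t,cv2.COLOR_BGR2GRAY).astype(float)
print(g[208:250,330:362].astype(int)[::1].tolist().__str__().replace("], [","\n"))
_,br=blobs(t,(0,120,100),(4,255,255),3);print("red",[b for b in br if 280<b[0][0]<370])
E
```

```text
top (array([199.21, 229.62]), [197, 227, 6, 6, 24])
top (array([170.64, 234.25]), [166, 230, 11, 9, 67])
top (array([238.67, 238.22]), [235, 234, 8, 9, 55])
side (array([300.11, 229.73]), [296, 220, 9, 21, 170])
side (array([267.19, 252.  ]), [264, 244, 8, 18, 111])
side (array([256.88, 264.22]), [252, 252, 11, 26, 239])
[199.21 229.62] [267.19 252.  ] [463.8 108.1  75.6] 0.6
[170.64 234.25] [256.88 264.22] [444.3 190.4  90.4] 1.2
[238.67 238.22] [300.11 229.73] [438.6 -14.3  88.4] 1.6
blue [(array([ 11.33, 195.06]), [0, 181, 17, 27, 166]), (array([201.96, 232.2 ]), [191, 221, 22, 22, 283])]
blockrect ((201.35293579101562, 231.5882110595703), (19.306812286376953, 19.30681037902832), 77.47119140625) [461.87161916 106.46681625  45.        ]
[[147, 170, 172, 158, 138, 135, 134, 109, 100, 107, 113, 115, 113, 126, 152, 164, 166, 166, 166, 164, 162, 161, 162, 166, 168, 166, 166, 166, 168, 190, 192, 145
107, 121, 122, 107, 99, 126, 136, 112, 98, 104, 106, 115, 118, 135, 159, 164, 163, 162, 163, 162, 159, 163, 163, 164, 167, 168, 167, 169, 175, 197, 190, 134
97, 102, 101, 87, 98, 134, 141, 1
[... 5500 characters left out ...]
123, 133, 136, 126, 104, 101, 104, 102
85, 75, 81, 90, 96, 92, 85, 73, 67, 76, 76, 75, 69, 64, 72, 82, 75, 67, 68, 81, 96, 113, 113, 110, 115, 122, 124, 121, 109, 110, 111, 111
80, 73, 82, 95, 98, 90, 72, 67, 72, 84, 88, 77, 71, 66, 78, 95, 85, 78, 88, 102, 100, 100, 108, 115, 119, 118, 118, 119, 122, 121, 117, 112
89, 84, 86, 94, 87, 78, 67, 65, 74, 87, 86, 83, 76, 64, 78, 92, 92, 95, 112, 126, 114, 98, 101, 114, 124, 115, 107, 109, 123, 124, 116, 106
94, 86, 85, 81, 78, 67, 68, 70, 75, 81, 81, 78, 76, 70, 75, 86, 103, 118, 139, 135, 118, 100, 90, 107, 123, 112, 102, 105, 117, 119, 116, 110]]
red [(array([300.91, 186.36]), [300, 185, 3, 4, 11]), (array([311.5, 190. ]), [310, 189, 4, 3, 6])]
```

Run:
```python
from h import *
t=cv2.imread("pics/top0.png").astype(float);g=t.mean(2)
w=np.clip(232-g[215:222,336:344],0,None);yy,xx=np.mgrid[215:222,336:344]
c=[(w*xx).sum()/w.sum(),(w*yy).sum()/w.sum()];G=plane("top",c,78);print("guide",c,G.round(1),np.hypot(*G[:2]))
for z in(66,):print(plane("top",c,z).round(1))
A=plane("top",(331.6,193.3),102);print("axis vials",A.round(1),np.linalg.norm((G-A)[:2]))
# arm white top outline
m=(g>215).astype(np.uint8);m[:205]=0;m[:,:325]=0;m[250:]=0;m[:,362:]=0
n,l,s,cc=cv2.connectedComponentsWithStats(m);i=l[215,346]
cn=cv2.findContours((l==i).astype(np.uint8),cv2.RETR_EXTERNAL,cv2.CHAIN_APPROX_NONE)[0][0]
P=np.array([plane("top",p[0],78)[:2] for p in cn.astype(float)],np.float32);r=cv2.minAreaRect(P);print("arm rect",r,cv2.boxPoints(r).round(1).tolist())
# knob / disc outline: grey disc low-sat ellipse
for p in((300.91,186.36),(311.5,190)):
    R=plane("top",p,60);print("red",R.round(1),np.linalg.norm((R-A)[:2]))
print("pin",plane("top",(199.21,229.62),72).round(1),plane("side",(267.19,252),72).round(1))
for p in((150,205),(205,206),(258,207)):print("instr",plane("top",p,0).round(),plane("top",p,100).round())
print("bottle",plane("top",(391,216),94).round(),"beaker",plane("top",(389,239),66).round())
```

```text
guide [np.float64(340.34743202416917), np.float64(218.68447885196375)] [ 508.6 -319.5   78. ] 600.6064020956715
[ 510.7 -321.5   66. ]
axis vials [ 581.4 -289.4  102. ] 78.76675922732753
arm rect ((492.505126953125, -326.35394287109375), (74.03255462646484, 41.40286636352539), 21.7652645111084) [[450.5, -320.8999938964844], [465.79998779296875, -359.29998779296875], [534.5999755859375, -331.8999938964844], [519.2000122070312, -293.3999938964844]]
red [ 611.  -199.2   60. ] 94.98118463407837
red [ 600.3 -232.5   60. ] 60.01431612254724
pin [464.  108.6  72. ] [467.3 102.4  72. ]
instr [550. 289.   0.] [531. 258. 100.]
instr [552. 108.   0.] [532.  90. 100.]
instr [554. -65.   0.] [533. -69. 100.]
bottle [ 518. -472.   94.] beaker [ 451. -472.   66.]
```

The three orange-handled candidates are at top px (171,234), (199,230) and (239,238). The middle one sits in the blue block and has the narrower 18 mm handle, so it is the lock pin, as the crop confirms. Guide hole is at about (509,-320) mm, top px (340,219).

Request:
play_rows:
  travel:
    - [17,32,0]
    - [17,32,0]
    - [17,32,0]
    - [17,32,0]
    - [17,32,0]
    - [17,32,0]
    - [17,32,0]
    - [17,32,0]
    - [17,32,0]
    - [20.5,67.7,0]
    - [20.5,67.7,0]
    - [20.5,67.7,0]
    - [20.5,67.7,0]
    - [20.5,67.7,0]
    - [20.5,67.7,0]
    - [20.5,67.7,0]
    - [20.5,67.7,0]
    - [20.5,67.7,0]
    - [20.5,67.7,0]
    - [20.5,67.7,0]
  angular:
    - [0,0,0]
    - [0,0,0]
    - [0,0,0]
    - [0,0,0]
    - [0,0,0]
    - [0,0,0]
    - [0,0,0]
    - [0,0,0]
    - [0,0,0]
    - [0,0,-0.2]
    - [0,0,-0.2]
    - [0,0,-0.2]
    - [0,0,-0.2]
    - [0,0,-0.2]
    - [0,0,-0.2]
    - [0,0,-0.2]
    - [0,0,-0.2]
    - [0,0,-0.2]
    - [0,0,-0.2]
    - [0,0,-0.2]
  jaw: 0.2
  squeeze: 20

```text
clock: 1.77
tcp_pos: [463.9, 109.9, 233.3]
orientation: [-180.0, 0.0, 13.3]
force: [0.7, -1.2, 0.0]
grip_width: 0.601
grip_force: 0.0
```

Request:
play_rows:
  travel:
    - [0,0,-4]
    - [0,0,-8]
    - [0,0,-11]
    - [0,0,-13]
    - [0,0,-14.5]
    - [0,0,-15.5]
    - [0,0,-16.3]
    - [0,0,-16.3]
    - [0,0,-16.3]
  angular:
    - [0,0,0]
    - [0,0,0]
    - [0,0,0]
    - [0,0,0]
    - [0,0,0]
    - [0,0,0]
    - [0,0,0]
    - [0,0,0]
    - [0,0,0]

```text
clock: 2.52
tcp_pos: [464.6, 107.9, 70.9]
orientation: [180.0, -0.0, 13.0]
force: [-0.5, 0.6, 0.3]
grip_width: 0.6
grip_force: 0.0
```

Run:
```python
from h import *
s=arm.get_state();print(s["tcp_pos"],s["force"])
im=arm.snapshot("side");im2=arm.snapshot("top");cv2.imwrite("pics/side1.png",im)
a=cv2.resize(im[200:300,210:330],None,fx=5,fy=5,interpolation=cv2.INTER_CUBIC);cv2.imwrite("pics/c2.png",a)
print(blobs(im,*OR)[1],blobs(im2,*OR)[1],proj("side",(464,108,93)))
```

```text
[464.57285643 107.92746514  70.91589208] [-0.49429774  0.56613694  0.27755525]
[(array([300.1 , 229.45]), [296, 219, 10, 22, 183]), (array([268.89, 255.68]), [268, 251, 3, 11, 28]), (array([257.18, 264.29]), [252, 252, 11, 26, 238])] [(array([238.61, 238.24]), [235, 234, 8, 9, 54])] [267.3279637  245.39838084]
```

View pics/c2.png

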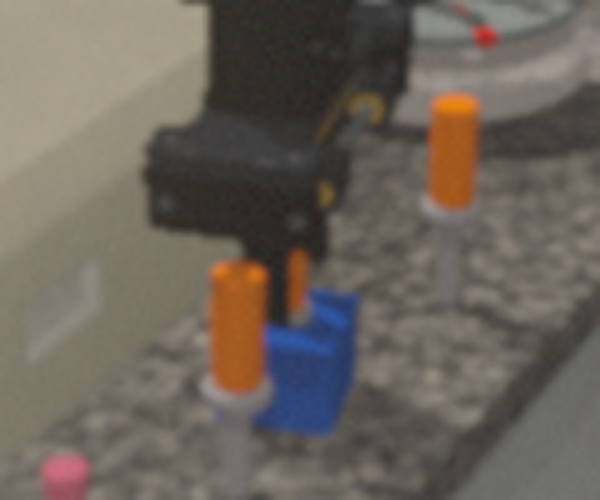

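The pin (crop px 298,285) stands between the fingers, so I'm closing.

Request:
play_rows:
  travel:
    - [0,0,0]
    - [0,0,0]
    - [0,0,0]
    - [0,0,0]
    - [0,0,0]
    - [0,0,0]
  angular:
    - [0,0,0]
    - [0,0,0]
    - [0,0,0]
    - [0,0,0]
    - [0,0,0]
    - [0,0,0]
  jaw: -1
  squeeze: 20

```text
clock: 3.12
tcp_pos: [464.3, 108.3, 70.6]
orientation: [180.0, -0.0, 13.1]
force: [0.5, -2.0, 1.6]
grip_width: 0.232
grip_force: 0.6
```

Request:
play_rows:
  travel:
    - [0,0,0]
    - [0,0,0]
    - [0,0,0]
  angular:
    - [0,0,0]
    - [0,0,0]
    - [0,0,0]

```text
clock: 3.37
tcp_pos: [464.3, 108.3, 70.6]
orientation: [180.0, 0.0, 13.1]
force: [0.3, -0.5, 0.1]
grip_width: 0.197
grip_force: 20.0
```

Request:
play_rows:
  travel:
    - [0,0,1]
    - [0,0,2.5]
    - [0,0,4.5]
    - [0,0,7]
    - [0,0,10]
    - [0,0,13]
    - [0,0,15]
    - [1,-3,15]
    - [2,-7,15]
    - [2,-11,15]
    - [3,-15,15]
    - [3,-19,15]
    - [3,-23,15]
    - [3,-27,15]
    - [3,-31,15]
    - [3.5,-35,15]
    - [4,-39,15]
    - [4.5,-41.5,15]
    - [4.5,-42.8,15]
    - [4.5,-42.8,15]
  angular:
    - [0,0,0]
    - [0,0,0]
    - [0,0,0]
    - [0,0,0]
    - [0,0,0]
    - [0,0,0]
    - [0,0,0]
    - [0,0,0.05]
    - [0,0,0.1]
    - [0,0,0.15]
    - [0,0,0.2]
    - [0,0,0.2]
    - [0,0,0.2]
    - [0,0,0.2]
    - [0,0,0.2]
    - [0,0,0.2]
    - [0,0,0.2]
    - [0,0,0.2]
    - [0,0,0.2]
    - [0,0,0.2]

```text
clock: 5.03
tcp_pos: [508.3, -322.8, 220.4]
orientation: [-180.0, 0.0, 24.3]
force: [-1.0, -0.1, -0.2]
grip_width: 0.201
grip_force: 20.0
```

Run:
```python
from h import *
s=arm.get_state();print(s["tcp_pos"],s["force"],s["orientation"],s["grip_width"])
im=arm.snapshot("side");im2=arm.snapshot("top");cv2.imwrite("pics/side2.png",im);cv2.imwrite("pics/top2.png",im2)
a=cv2.resize(im[110:230,240:380],(700,600),interpolation=cv2.INTER_CUBIC);cv2.imwrite("pics/c3.png",a)
print(blobs(im,*OR)[1],blobs(im2,*OR)[1])
p=s["tcp_pos"];print([proj("side",(p[0],p[1],p[2]-63.6+h)) for h in(0,65)],proj("side",(508.6,-319.5,78)))
```

```text
[ 508.33950886 -322.83413124  220.43735884] [-1.02928282 -0.11791925 -0.18814369] [-1.79986573e+02  2.77193826e-02  2.42793778e+01] 0.20086872354415233
[(array([300.13, 229.54]), [296, 219, 9, 22, 173]), (array([256.88, 264.27]), [252, 252, 11, 26, 233])] [(array([170.67, 234.23]), [166, 230, 11, 9, 69]), (array([238.61, 238.24]), [235, 234, 8, 9, 54])]
[array([323.15448832, 167.04415177]), array([324.41259269, 146.61524958])] [321.18264639 191.17881806]
```

View pics/c3.png

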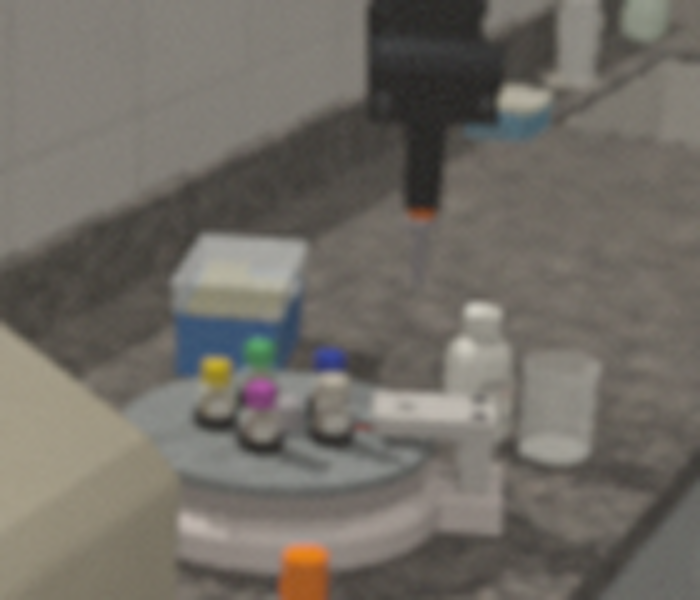

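Run:
```python
from h import *
for f in("side0","side2"):
    g=cv2.imread(f"pics/{f}.png").astype(float).mean(2)
    print(g[187:196,312:332].astype(int))
    w=np.clip(195-g[189:194,318:326],0,None);yy,xx=np.mgrid[189:194,318:326]
    c=[(w*xx).sum()/w.sum(),(w*yy).sum()/w.sum()];P,e=tri((340.35,218.68),c);print(c,P.round(1),e,plane("side",c,78).round(1))
print(arm.get_state()["tcp_pos"])
```

```text
[[129 127 124 127 124 119 117 116 117 117 116 111 111 111 111 109 122 142
  154 153]
 [137 137 144 156 159 155 147 145 145 146 145 141 139 138 137 134 138 152
  159 159]
 [137 139 151 170 180 179 175 171 169 171 172 172 174 175 174 171 168 171
  174 174]
 [136 139 154 175 185 186 182 173 164 165 171 178 185 184 185 183 182 182
  182 183]
 [136 139 157 177 185 185 181 169 158 154 164 176 182 185 184 185 185 184
  184 184]
 [133 141 156 171 178 179 178 174 170 167 170 177 182 183 185 185 184 184
  185 186]
 [121 130 140 152 158 161 162 165 165 164 165 167 169 174 174 175 175 175
  177 175]
 [102 108 118 129 136 138 139 142 141 143 144 143 144 147 148 150 150 153
  154 155]
 [ 99 100 107 122 127 128 129 128 129 127 129 128 129 129 129 129 130 132
  133 135]]
[np.float64(321.21370670596906), np.float64(191.10537951363298)] [ 508.5 -319.5   78.3] 0.02994169821397884 [ 508.8 -320.2   78. ]
[[116 113 111 115 115 111 106 104 105 104 104 100  98  96  98  96 109 134
  146 147]
 [123 125 135 148 154 150 144 140 140 142 138 136 134 135 132 129 132 145
  155 157]
 [122 124 143 167 177 177 175 169 169 169 172 172 173 173 172 171 167 169
  172 171]
 [122 128 148 174 184 185 181 173 165 163 170 178 182 185 184 182 182 182
  182 181]
 [127 133 151 175 184 184 180 170 157 154 162 174 183 183 184 184 183 184
  184 185]
 [130 138 152 169 178 178 177 172 170 166 170 177 181 183 184 183 184 183
  183 183]
 [123 133 140 151 157 160 163 165 164 165 166 166 170 172 175 175 176 176
  177 177]
 [102 108 119 129 134 138 140 139 143 142 141 144 143 147 148 148 148 153
  153 153]
 [ 98  98 108 119 127 128 127 129 128 130 128 128 129 129 130 131 130 131
  133 133]]
[np.float64(321.2302702702703), np.float64(191.0926126126126)] [ 508.5 -319.5   78.3] 0.07391903576606683 [ 508.8 -320.3   78. ]
[ 509.42996358 -318.67318766  220.76736747]
```

Request:
play_rows:
  travel:
    - [-0.08,0,-1.5]
    - [-0.08,0,-3.5]
    - [-0.08,0,-5.5]
    - [-0.08,0,-6.5]
    - [-0.08,0,-6.7]
    - [-0.08,0,-6.7]
    - [-0.08,0,-6.7]
    - [-0.08,0,-6.7]
    - [-0.08,0,-6.7]
  angular:
    - [0,0,0]
    - [0,0,0]
    - [0,0,0]
    - [0,0,0]
    - [0,0,0]
    - [0,0,0]
    - [0,0,0]
    - [0,0,0]
    - [0,0,0]

```text
clock: 5.88
tcp_pos: [509.1, -319.8, 154.7]
orientation: [179.9, -0.1, 24.5]
force: [0.9, 1.0, -0.5]
grip_width: 0.199
grip_force: 20.0
```

Run:
```python
from h import *
s=arm.get_state();p=s["tcp_pos"];print(p,s["force"])
im=arm.snapshot("side");im2=arm.snapshot("top");cv2.imwrite("pics/side3.png",im);cv2.imwrite("pics/top3.png",im2)
for h in(0,10,20,30,41,46):print(h,proj("side",(p[0],p[1],p[2]-63.6+h)).round(2))
a=cv2.resize(im[150:210,300:350],(500,600),interpolation=cv2.INTER_CUBIC)
b=cv2.resize(im2[190:250,320:350],(300,600),interpolation=cv2.INTER_CUBIC)
cv2.imwrite("pics/c4.png",np.hstack([a,b]))
```

```text
[ 509.06157054 -319.83067632  154.7459483 ] [ 0.94914254  1.01916396 -0.530042  ]
0 [321.33 187.21]
10 [321.52 184.22]
20 [321.7  181.21]
30 [321.89 178.19]
41 [322.1  174.84]
46 [322.19 173.32]
```

View pics/c4.png

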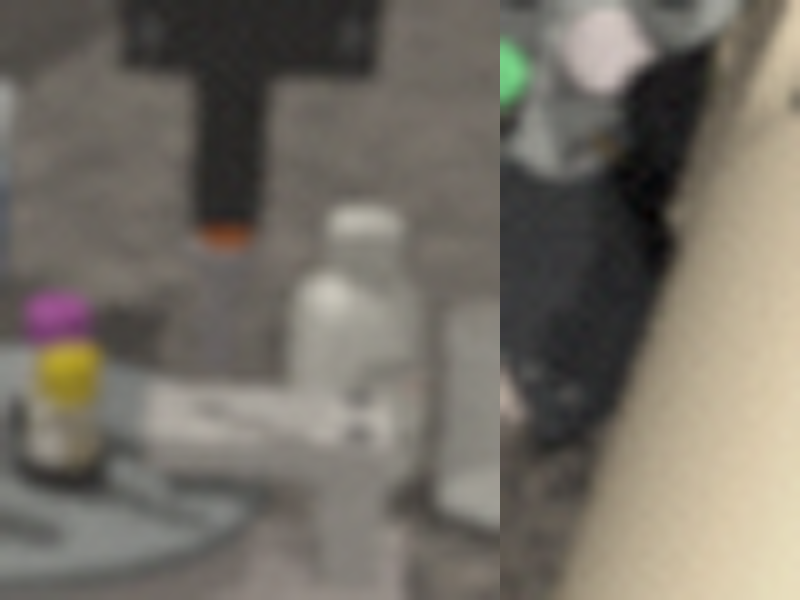

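Request:
play_rows:
  travel:
    - [0,0,-0.5]
    - [0,0,-0.9]
    - [0,0,-1.1]
    - [0,0,-1.3]
    - [0,0,-1.5]
    - [0,0,-1.7]
    - [0,0,-1.7]
    - [0,0,-1.7]
  angular:
    - [0,0,0]
    - [0,0,0]
    - [0,0,0]
    - [0,0,0]
    - [0,0,0]
    - [0,0,0]
    - [0,0,0]
    - [0,0,0]

```text
clock: 6.65
tcp_pos: [508.5, -319.7, 136.5]
orientation: [-180.0, 0.0, 24.5]
force: [-0.8, 0.1, 0.2]
grip_width: 0.199
grip_force: 20.0
```

Request:
play_rows:
  travel:
    - [0,0,-0.3]
    - [0,0,-0.6]
    - [0,0,-0.9]
    - [0,0,-1.0]
    - [0,0,-1.0]
    - [0,0,-1.0]
    - [0,0,-1.0]
    - [0,0,-1.0]
  angular:
    - [0,0,0]
    - [0,0,0]
    - [0,0,0]
    - [0,0,0]
    - [0,0,0]
    - [0,0,0]
    - [0,0,0]
    - [0,0,0]

```text
clock: 7.32
tcp_pos: [508.6, -319.7, 126.7]
orientation: [180.0, -0.0, 24.5]
force: [-0.0, 0.4, -0.9]
grip_width: 0.199
grip_force: 20.0
```

```bash
cat > ang.py <<'E'
from h import *
AX=np.array([583.5,-289.5]);TH0=np.degrees(np.arctan2(-319.7+289.5,508.5-583.5))
def red(im):
    h=cv2.cvtColor(im,cv2.COLOR_BGR2HSV);m=cv2.inRange(h,(0,110,80),(4,255,255))|cv2.inRange(h,(174,110,80),(180,255,255))
    return np.argwhere(m)[:,::-1].astype(float)
def angles(names=("top","side")):
    for n in names:
        s=arm.get_state();im=arm.snapshot(n);R=np.array([plane(n,p,58)[:2]-AX for p in red(im)]).reshape(-1,2)
        r=np.hypot(*R.T);k=(r>52)&(r<106);R=R[k]
        a=None
        if len(R): a=np.degrees(np.arctan2(*R.mean(0)[::-1]))-TH0;a=(a+180)%360-180
        print(n,"t",round(s["clock"],3),"deg",a and round(a,1),"n",len(R),"r",r[k].round()[[0,-1]] if len(R) else "")
E
python3 - <<'E'
from ang import *
s=arm.get_state();print(s["tcp_pos"],s["force"])
for i in range(2):angles()
cv2.imwrite("pics/top4.png",arm.snapshot("top"))
E
```

```text
[ 508.62161471 -319.73257321  126.72547224] [-0.03001188  0.44053885 -0.8607357 ]
top t 7.317 deg None n 0 r 
side t 7.367 deg None n 0 r 
top t 7.417 deg None n 0 r 
side t 7.467 deg None n 0 r
```

Request:
play_rows:
  travel:
    - [0,0,-0.2]
    - [0,0,-0.3]
    - [0,0,-0.4]
    - [0,0,-0.5]
    - [0,0,-0.55]
    - [0,0,-0.6]
    - [0,0,-0.6]
    - [0,0,-0.65]
    - [0,0,-0.65]
    - [0,0,-0.65]
    - [0,0,-0.65]
    - [0,0,-0.65]
  angular:
    - [0,0,0]
    - [0,0,0]
    - [0,0,0]
    - [0,0,0]
    - [0,0,0]
    - [0,0,0]
    - [0,0,0]
    - [0,0,0]
    - [0,0,0]
    - [0,0,0]
    - [0,0,0]
    - [0,0,0]

```text
clock: 8.57
tcp_pos: [508.6, -319.7, 120.1]
orientation: [180.0, -0.0, 24.5]
force: [0.1, -1.1, 0.6]
grip_width: 0.195
grip_force: 20.0
```

Run:
```python
from ang import *
s=arm.get_state();print(s["tcp_pos"],s["force"])
for i in range(3):angles()
cv2.imwrite("pics/top5.png",arm.snapshot("top"));cv2.imwrite("pics/side5.png",arm.snapshot("side"))
a=cv2.imread("pics/top5.png")[155:255,280:380];b=cv2.imread("pics/side5.png")[160:235,240:340]
W=np.hstack([cv2.resize(a,(400,400),interpolation=cv2.INTER_CUBIC),cv2.resize(b,(400,300),interpolation=cv2.INTER_CUBIC)[:,:] if 0 else np.vstack([cv2.resize(b,(400,300),interpolation=cv2.INTER_CUBIC),np.zeros((100,400,3),np.uint8)])])
cv2.imwrite("pics/c5.png",W)
```

```text
[ 508.5590601  -319.7027557   120.12634323] [ 0.06441976 -1.09683525  0.62752798]
top t 8.567 deg 175.9 n 20 r [101.  54.]
side t 8.617 deg None n 0 r 
top t 8.667 deg -178.1 n 20 r [101.  55.]
side t 8.717 deg None n 0 r 
top t 8.767 deg -172.4 n 20 r [101.  54.]
side t 8.817 deg None n 0 r
```

View pics/c5.png

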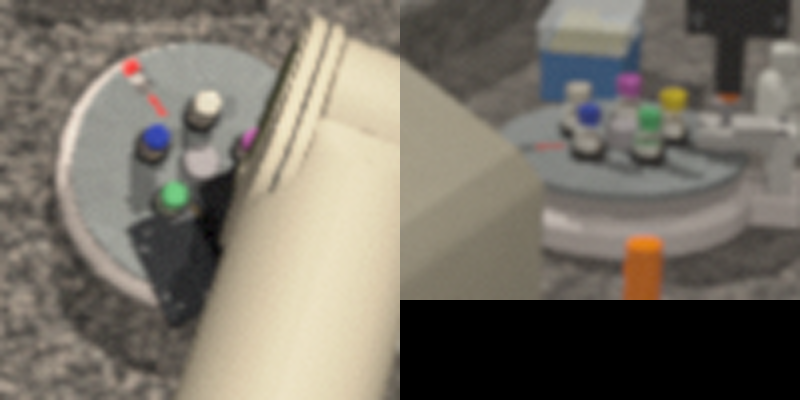

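Request:
play_rows:
  travel:
    - [0,0,0]
    - [0,0,0]
    - [0,0,0]
    - [0,0,0]
    - [0,0,0]
    - [0,0,0]
    - [0,0,-0.03]
    - [0,0,-0.06]
    - [0,0,-0.09]
    - [0,0,-0.12]
  angular:
    - [0,0,0]
    - [0,0,0]
    - [0,0,0]
    - [0,0,0]
    - [0,0,0]
    - [0,0,0]
    - [0,0,0]
    - [0,0,0]
    - [0,0,0]
    - [0,0,0]

```text
clock: 9.8
tcp_pos: [508.5, -319.7, 118.9]
orientation: [180.0, -0.0, 24.5]
force: [-0.5, -1.6, 0.7]
grip_width: 0.204
grip_force: 20.0
```

Run:
```python
from ang import *
s=arm.get_state();print(s["tcp_pos"],s["force"])
angles(("top","top"))
```

```text
[ 508.54517417 -319.74166036  118.8769349 ] [-0.4730581  -1.5864069   0.73695656]
top t 9.8 deg -116.7 n 21 r [97. 52.]
top t 9.85 deg -115.0 n 20 r [100.  55.]
```

Request:
play_rows:
  travel:
    - [0,0,0]
    - [0,0,0]
    - [0,0,0]
    - [0,0,0]
    - [0,0,0]
    - [0,0,0]
    - [0,0,0]
    - [0,0,0]
    - [0,0,0]
    - [0,0,0]
    - [0,0,0]
    - [0,0,0]
    - [0,0,0]
    - [0,0,0]
    - [0,0,0]
  angular:
    - [0,0,0]
    - [0,0,0]
    - [0,0,0]
    - [0,0,0]
    - [0,0,0]
    - [0,0,0]
    - [0,0,0]
    - [0,0,0]
    - [0,0,0]
    - [0,0,0]
    - [0,0,0]
    - [0,0,0]
    - [0,0,0]
    - [0,0,0]
    - [0,0,0]

```text
clock: 11.15
tcp_pos: [508.5, -319.7, 118.9]
orientation: [180.0, -0.0, 24.5]
force: [1.0, -1.1, 1.6]
grip_width: 0.201
grip_force: 20.0
```

Run:
```python
from ang import *
s=arm.get_state();print(s["tcp_pos"],s["force"])
angles(("top","side","top","top"))
```

```text
[ 508.52641188 -319.66986245  118.86360862] [ 0.97492495 -1.06292027  1.60674172]
top t 11.15 deg -78.7 n 19 r [57. 99.]
side t 11.2 deg -77.5 n 7 r [ 93. 101.]
top t 11.25 deg -75.8 n 24 r [55. 99.]
top t 11.3 deg -74.7 n 23 r [57. 96.]
```

Request:
play_rows:
  travel:
    - [0,0,0]
    - [0,0,0]
    - [0,0,0]
    - [0,0,0]
    - [0,0,0]
    - [0,0,0]
    - [0,0,0]
    - [0,0,0]
    - [0,0,0]
    - [0,0,0]
    - [0,0,0]
    - [0,0,0]
    - [0,0,-0.02]
    - [0,0,-0.04]
    - [0,0,-0.05]
    - [0,0,-0.05]
    - [0,0,-0.05]
    - [0,0,-0.05]
  angular:
    - [0,0,0]
    - [0,0,0]
    - [0,0,0]
    - [0,0,0]
    - [0,0,0]
    - [0,0,0]
    - [0,0,0]
    - [0,0,0]
    - [0,0,0]
    - [0,0,0]
    - [0,0,0]
    - [0,0,0]
    - [0,0,0]
    - [0,0,0]
    - [0,0,0]
    - [0,0,0]
    - [0,0,0]
    - [0,0,0]

```text
clock: 12.85
tcp_pos: [508.5, -319.7, 118.4]
orientation: [180.0, -0.0, 24.5]
force: [0.5, -1.8, 0.8]
grip_width: 0.2
grip_force: 20.0
```

Run:
```python
from ang import *
s=arm.get_state();print(s["tcp_pos"],s["force"])
angles(("top","side","side"))
```

```text
[ 508.52684626 -319.71290173  118.40722728] [ 0.54115181 -1.76975755  0.7700709 ]
top t 12.85 deg None n 0 r 
side t 12.9 deg -35.4 n 9 r [ 91. 105.]
side t 12.95 deg -35.4 n 9 r [ 91. 105.]
```

Request:
play_rows:
  travel:
    - [0,0,0]
    - [0,0,0]
    - [0,0,0]
    - [0,0,0]
    - [0,0,0]
    - [0,0,0]
  angular:
    - [0,0,0]
    - [0,0,0]
    - [0,0,0]
    - [0,0,0]
    - [0,0,0]
    - [0,0,0]

```text
clock: 13.5
tcp_pos: [508.5, -319.7, 118.4]
orientation: [180.0, -0.0, 24.5]
force: [0.7, -1.2, 1.0]
grip_width: 0.199
grip_force: 20.0
```

Run:
```python
from ang import *
s=arm.get_state();print(s["tcp_pos"],s["force"])
angles(("side","side"))
```

```text
[ 508.53929709 -319.65712277  118.37001525] [ 0.71441401 -1.16810237  1.04516511]
side t 13.5 deg -24.7 n 7 r [ 91. 103.]
side t 13.55 deg -24.0 n 8 r [ 91. 103.]
```

Request:
play_rows:
  travel:
    - [0,0,-0.01]
    - [0,0,-0.02]
    - [0,0,-0.03]
    - [0,0,-0.03]
    - [0,0,-0.03]
    - [0,0,-0.03]
    - [0,0,-0.03]
    - [0,0,-0.03]
    - [0,0,-0.03]
    - [0,0,-0.03]
  angular:
    - [0,0,0]
    - [0,0,0]
    - [0,0,0]
    - [0,0,0]
    - [0,0,0]
    - [0,0,0]
    - [0,0,0]
    - [0,0,0]
    - [0,0,0]
    - [0,0,0]

```text
clock: 14.43
tcp_pos: [508.5, -319.7, 118.1]
orientation: [180.0, -0.0, 24.5]
force: [0.5, -0.7, 0.8]
grip_width: 0.2
grip_force: 20.0
```

Run:
```python
from ang import *
s=arm.get_state();print(s["tcp_pos"],s["force"])
angles(("side","side"))
```

```text
[ 508.53973411 -319.67718607  118.07814983] [ 0.52274153 -0.73210697  0.79469786]
side t 14.433 deg -13.7 n 3 r [ 94. 100.]
side t 14.483 deg -13.7 n 3 r [ 94. 100.]
```

Request:
play_rows:
  travel:
    - [0,0,0]
    - [0,0,0]
    - [0,0,0]
    - [0,0,0]
    - [0,0,0]
    - [0,0,0]
    - [0,0,0]
    - [0,0,0]
    - [0,0,0]
    - [0,0,0]
    - [0,0,0]
    - [0,0,0]
    - [0,0,0]
    - [0,0,0]
    - [0,0,0]
    - [0,0,0]
    - [0,0,0]
    - [0,0,0]
    - [0,0,0]
    - [0,0,0]
  angular:
    - [0,0,0]
    - [0,0,0]
    - [0,0,0]
    - [0,0,0]
    - [0,0,0]
    - [0,0,0]
    - [0,0,0]
    - [0,0,0]
    - [0,0,0]
    - [0,0,0]
    - [0,0,0]
    - [0,0,0]
    - [0,0,0]
    - [0,0,0]
    - [0,0,0]
    - [0,0,0]
    - [0,0,0]
    - [0,0,0]
    - [0,0,0]
    - [0,0,0]

```text
clock: 16.2
tcp_pos: [508.5, -319.7, 118.1]
orientation: [180.0, -0.0, 24.5]
force: [0.0, -2.3, 0.3]
grip_width: 0.204
grip_force: 20.0
```

Run:
```python
from ang import *
s=arm.get_state();print(s["tcp_pos"],s["force"])
angles(("side","top"))
im=arm.snapshot("side");cv2.imwrite("pics/side6.png",im);old=cv2.imread("pics/side5.png")
# vial caps for turn tracking
for n,lo,hi in(("yel",(22,120,100),(32,255,255)),("grn",(50,90,60),(75,255,255)),("mag",(145,80,60),(168,255,255)),("blu",(112,110,50),(128,255,255))):
    print(n,[tuple(b[0]) for b in blobs(im,lo,hi,4)[1] if 255<b[0][0]<330 and 165<b[0][1]<225])
```

```text
[ 508.53417612 -319.69574311  118.08563318] [ 0.03656292 -2.29998278  0.270213  ]
side t 16.2 deg None n 0 r 
top t 16.25 deg None n 0 r 
yel [(np.float64(283.05), np.float64(183.73))]
grn [(np.float64(292.5), np.float64(180.0))]
mag [(np.float64(291.04), np.float64(188.4))]
blu [(np.float64(306.0), np.float64(181.67))]
```

Request:
play_rows:
  travel:
    - [0,0,0]
    - [0,0,0]
    - [0,0,0]
    - [0,0,0]
    - [0,0,0]
    - [0,0,0]
  angular:
    - [0,0,0]
    - [0,0,0]
    - [0,0,0]
    - [0,0,0]
    - [0,0,0]
    - [0,0,0]

```text
clock: 16.85
tcp_pos: [508.5, -319.7, 118.1]
orientation: [180.0, 0.0, 24.5]
force: [0.0, -1.7, 0.2]
grip_width: 0.195
grip_force: 20.0
```

```bash
cat > caps.py <<'E'
from ang import *
def caps():
    im=arm.snapshot("side")
    for n,lo,hi in(("yel",(22,120,100),(32,255,255)),("grn",(50,90,60),(75,255,255)),("mag",(145,80,60),(168,255,255)),("blu",(112,110,50),(128,255,255))):
        for b in blobs(im,lo,hi,4)[1]:
            if 255<b[0][0]<330 and 165<b[0][1]<225:
                R=plane("side",b[0],98)[:2]-AX;print(n,b[0],round(np.degrees(np.arctan2(R[1],R[0])),1),round(np.hypot(*R),1))
    return im
E
python3 - <<'E'
from caps import *
s=arm.get_state();print(s["tcp_pos"],s["force"])
im=caps();cv2.imwrite("pics/side7.png",im);angles(("side",))
t=cv2.imread("pics/top5.png")
print(TH0)
E
```

```text
[ 508.51522583 -319.68914191  118.06802412] [ 0.03714029 -1.66002134  0.18543966]
yel [283.05 183.73] 30.9 40.6
grn [292.5 180. ] -46.4 36.1
mag [291.04 188.4 ] 96.7 45.4
blu [306.   181.67] -119.1 39.4
side t 16.9 deg None n 0 r 
-158.06699731482377
```

Run:
```python
from ang import *
f=lambda p,z,n="top":(lambda R:(np.degrees(np.arctan2(R[1],R[0])),np.hypot(*R)))(plane(n,p,z)[:2]-AX)
h=f((306,188.2),60)[0]
for n,p in(("blu",(319.2,197.2)),("grn",(331.9,206)),("yel",(344.2,197.3)),("mag",(339,183.2))):
    a,r=f(p,101);print(n,"rel to hole",round((a-h)%360,1),round(r,1))
print("hole abs",h,"guide",TH0)
for n,p in(("yel",(283.05,183.73)),("grn",(292.5,180)),("mag",(291.04,188.4)),("blu",(306,181.67))):
    print(n,[tuple(np.round(f(p,z,"side"),1)) for z in(92,95,98)])
```

```text
blu rel to hole 38.4 40.4
grn rel to hole 107.8 41.1
yel rel to hole 177.5 40.5
mag rel to hole 249.6 37.9
hole abs 73.46037318112862 guide -158.06699731482377
yel [(np.float64(8.2), np.float64(42.7)), (np.float64(19.3), np.float64(40.8)), (np.float64(30.9), np.float64(40.6))]
grn [(np.float64(-52.1), np.float64(52.4)), (np.float64(-49.8), np.float64(44.2)), (np.float64(-46.4), np.float64(36.1))]
mag [(np.float64(87.0), np.float64(30.8)), (np.float64(92.8), np.float64(38.0)), (np.float64(96.7), np.float64(45.4))]
blu [(np.float64(-104.0), np.float64(51.3)), (np.float64(-110.6), np.float64(45.0)), (np.float64(-119.1), np.float64(39.4))]
```

Request:
play_rows:
  travel:
    - [0,0,-0.1]
    - [0,0,-0.2]
    - [0,0,-0.3]
    - [0,0,-0.4]
    - [0,0,-0.5]
    - [0,0,-0.5]
  angular:
    - [0,0,0]
    - [0,0,0]
    - [0,0,0]
    - [0,0,0]
    - [0,0,0]
    - [0,0,0]

```text
clock: 17.45
tcp_pos: [508.5, -319.6, 112.8]
orientation: [-180.0, 0.0, 24.5]
force: [0.1, -1.1, 0.0]
grip_width: 0.198
grip_force: 20.0
```

Run:
```python
from caps import *
s=arm.get_state();print(s["tcp_pos"],s["force"]);caps()
```

```text
[ 508.49349508 -319.58108728  112.80911302] [ 0.0701276  -1.13327101  0.04838793]
yel [282.83 184.12] 35.8 41.6
grn [292.61 180.43] -44.8 32.1
mag [291.   188.83] 98.1 49.0
blu [306.06 182.12] -124.6 37.2
```

Request:
play_rows:
  travel:
    - [0,0,-0.1]
    - [0,0,-0.2]
    - [0,0,-0.3]
    - [0,0,-0.4]
    - [0,0,-0.5]
    - [0,0,-0.6]
    - [0,0,-0.68]
    - [0,0,-0.75]
    - [0,0,-0.82]
    - [0,0,-0.87]
    - [0,0,-0.9]
    - [0,0,-0.9]
  angular:
    - [0,0,0]
    - [0,0,0]
    - [0,0,0]
    - [0,0,0]
    - [0,0,0]
    - [0,0,0]
    - [0,0,0]
    - [0,0,0]
    - [0,0,0]
    - [0,0,0]
    - [0,0,0]
    - [0,0,0]

```text
clock: 18.5
tcp_pos: [508.5, -319.7, 104.0]
orientation: [-180.0, 0.0, 24.5]
force: [0.9, -0.7, 0.1]
grip_width: 0.2
grip_force: 20.0
```

Run:
```python
from caps import *
s=arm.get_state();print(s["tcp_pos"],s["force"]);caps()
```

```text
[ 508.48011493 -319.68902498  104.00066111] [ 0.87856958 -0.66510358  0.06076269]
yel [282.83 184.  ] 34.3 41.5
grn [292.5 180.5] -43.8 31.5
mag [291.   188.83] 98.1 49.0
blu [306.18 182.24] -126.3 37.0
```

Request:
play_rows:
  travel:
    - [0,0,-0.02]
    - [0,0,-0.04]
    - [0,0,-0.06]
    - [0,0,-0.06]
  angular:
    - [0,0,0]
    - [0,0,0]
    - [0,0,0]
    - [0,0,0]

```text
clock: 18.88
tcp_pos: [508.6, -319.7, 103.6]
orientation: [180.0, -0.0, 24.5]
force: [-0.3, -1.8, 1.4]
grip_width: 0.195
grip_force: 20.0
```

Request:
play_rows:
  travel:
    - [0,0,-0.02]
    - [0,0,-0.04]
    - [0,0,-0.04]
    - [0,0,-0.04]
  angular:
    - [0,0,0]
    - [0,0,0]
    - [0,0,0]
    - [0,0,0]

```text
clock: 19.22
tcp_pos: [508.7, -319.8, 103.6]
orientation: [180.0, -0.0, 24.5]
force: [-0.9, -0.7, 4.9]
grip_width: 0.196
grip_force: 20.0
```

Request:
play_rows:
  travel:
    - [0,0,0.03]
    - [0,0,0.03]
    - [0,0,0.03]
    - [0,0,0.03]
    - [0,0,0.03]
    - [0,0,0.03]
    - [0,0,0.03]
  angular:
    - [0,0,0]
    - [0,0,0]
    - [0,0,0]
    - [0,0,0]
    - [0,0,0]
    - [0,0,0]
    - [0,0,0]
  jaw: -0.1

```text
clock: 19.8
tcp_pos: [508.5, -319.6, 103.3]
orientation: [-180.0, 0.0, 24.5]
force: [0.4, 0.6, -0.3]
grip_width: 0.45
grip_force: 0.0
```

Request:
play_rows:
  travel:
    - [0,0,0.5]
    - [0,0,1.5]
    - [0,0,3]
    - [0,0,5]
    - [0,0,8]
    - [0,0,11]
    - [0,0,14]
    - [-1,3,16]
    - [-3,7,18]
    - [-4,10,18]
    - [-5,14,18]
    - [-6,18,18]
    - [-6,20,18]
    - [-6,20,18]
    - [-6,20,18]
  angular:
    - [0,0,0]
    - [0,0,0]
    - [0,0,0]
    - [0,0,0]
    - [0,0,0]
    - [0,0,0]
    - [0,0,0]
    - [0,0,0]
    - [0,0,0]
    - [0,0,0]
    - [0,0,0]
    - [0,0,0]
    - [0,0,0]
    - [0,0,0]
    - [0,0,0]

```text
clock: 21.05
tcp_pos: [448.7, -118.8, 284.7]
orientation: [179.9, -0.1, 24.6]
force: [-0.1, -1.0, -0.3]
grip_width: 0.45
grip_force: 0.0
```

Run:
```python
from caps import *
s=arm.get_state();print(s["tcp_pos"],s["force"],s["grip_width"]);im=caps();t=arm.snapshot("top")
bt=blobs(t,*OR)[1];bs=blobs(im,*OR)[1];print(bt,bs,"expect home side",proj("side",(508.5,-319.7,105)),"top",proj("top",(508.5,-319.7,105)))
a=cv2.resize(im[155:230,240:340],(400,300),interpolation=cv2.INTER_CUBIC);b=cv2.resize(t[155:230,280:380],(400,300),interpolation=cv2.INTER_CUBIC)
cv2.imwrite("pics/c8.png",np.hstack([a,b]))
```

```text
[ 448.68964611 -118.80513171  284.67661022] [-0.05648795 -0.97758178 -0.34408622] 0.44995736816886517
yel [282.91 183.91] 33.2 41.1
grn [291.87 180.17] -42.4 35.0
mag [291.32 188.25] 97.2 43.8
blu [305.5 182. ] -121.9 36.2
[(array([341.29, 217.58]), [339, 215, 5, 6, 24]), (array([170.67, 234.23]), [166, 230, 11, 9, 69])] [(array([321.63, 182.07]), [320, 176, 5, 14, 54]), (array([300.14, 229.48]), [296, 219, 9, 22, 174]), (array([256.94, 264.29]), [252, 252, 11, 26, 234])] expect home side [321.73759919 183.10886695] top [341.89658883 217.16603474]
```

View pics/c8.png

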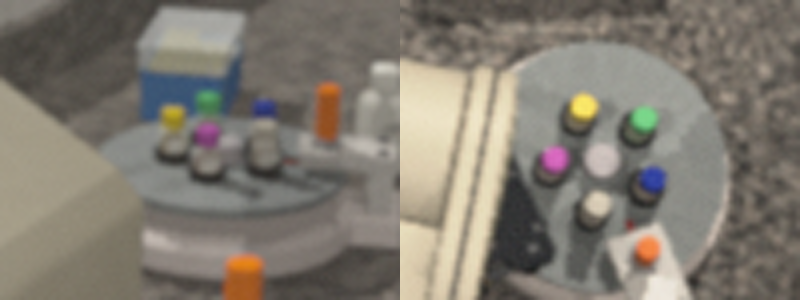

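The pin stands in the guide, at side crop (328,112) and top crop (648,250), and the red line points under the arm. I'll check once more that it stays still before handing in.

Request:
play_rows:
  travel:
    - [0,0,0]
    - [0,0,0]
    - [0,0,0]
    - [0,0,0]
    - [0,0,0]
    - [0,0,0]
    - [0,0,0]
    - [0,0,0]
    - [0,0,0]
    - [0,0,0]
    - [0,0,0]
    - [0,0,0]
  angular:
    - [0,0,0]
    - [0,0,0]
    - [0,0,0]
    - [0,0,0]
    - [0,0,0]
    - [0,0,0]
    - [0,0,0]
    - [0,0,0]
    - [0,0,0]
    - [0,0,0]
    - [0,0,0]
    - [0,0,0]

```text
clock: 22.15
tcp_pos: [448.5, -119.7, 283.4]
orientation: [180.0, -0.0, 24.5]
force: [0.7, 0.1, 0.1]
grip_width: 0.448
grip_force: 0.0
```

Run:
```python
from caps import *
im=caps();b=[b for b in blobs(im,*OR)[1] if b[0][0]>310];print(b)
if abs(b[0][0]-[321.63,182.07]).max()<.5: print(arm.close_job())
```

```text
yel [282.91 184.04] 34.8 41.3
grn [291.83 180.  ] -43.1 36.6
mag [291.32 188.25] 97.2 43.8
blu [305.5 182. ] -121.9 36.2
[(array([321.63, 182.07]), [320, 176, 5, 14, 54])]
the job is handed in; nothing more can be done
None
```

I braked the disc to a creep with the pin tip until its hole stopped under the guide hole, pushed the pin home to its flange and released it; the disc then held still for a second, and I handed the job in at about 22 s.

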